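# Hang a repaired board in the burn-in hanger and bolt it in

### The job

Take the tall board carrier, the one with a cross bar along its top, and hang it by the two ends of that bar on the two sprung hooks of the hanger stand. Before you let go, pull it down gently until the hooks sink about a centimetre further than its weight alone takes them, to be sure that both hooks hold it; then release it and push the sliding bolt fully home across the hook's mouth into its keeper. Leave the other things on the bench where they are.

Things in the scene. Friction and masses are not known exactly. Their poses are not given: they have to be found in the camera images.
- carrier: Tall board carrier, loose, 0.3 to 0.4 kg, upright on the bench: aluminium foot 50 x 90 x 10 mm, two stiles 8 mm wide at y = +-38 mm, a green circuit board between them up to z = 78 mm, and a round steel cross bar, 10 mm thick, along y at z = 120 mm, ending in 16 mm discs at y = +-74 to 78 mm. Origin: centre of the foot's underside; z up. It hangs upright too, either way round.
- carrier_grip (a point): Centre of the carrier's cross bar, the place to grasp: a black square sleeve 14 mm thick along x, 14 mm high, 44 mm long along y. 120 mm above the bench at the start. y along the bar, z up. The stiles are 34 mm away either way along y; the board's top edge is 42 mm below.
- hooks_mid (a point): Point on the hanger stand's sprung yoke, midway between its two hooks, where the cross bar's centre lies once hung. It sinks with the yoke; 210 mm above the bench when unloaded. y joins the hooks, z up, hook tips point to -x, so the carrier (foot 90 mm wide) comes in from the front between the hooks, bar above their tips. Behind, at x = 100 to 130 mm; crossbeam, top 8 mm above this point; post and foot, to x = 190 mm, are below it.
- hook_left (a point): Seat centre of the left hook, at y = +60 mm from hooks_mid: where the bar's centre line lies. The hook is an 8 mm steel rod along x with its seat's top 5 mm below this point and its tip up to 17 mm above, at x = -21 mm; open from above from x = -15 to +15 mm. The bolt's guide is behind its mouth, the keeper on its tip. Axes as hooks_mid.
- hook_right (a point): Seat centre of the right hook, at y = -60 mm from hooks_mid; same shape, without bolt and keeper. The bar's end discs hang outside the hooks with about 9 mm play either way. Axes as hooks_mid.
- yoke (a joint): How far the sprung yoke has sunk, in m: 0 unloaded, 0.04 at its lower stop. Spring 350 N/m with 1 N of preload: the hanging carrier alone sinks it 5 to 9 mm. Sinking it beyond 30 mm is pulling too hard.
- bolt (a joint): Travel of the sliding bolt, in m: 0 drawn back, 0.046 fully home at its stop, tip through the keeper. It slides along -x of hooks_mid with about 1.5 N of friction, stays where it is left, and starts within 0.006 of drawn back.
- bolt_knob (a point): Middle of the bolt's upright steel knob, a cylinder 13 mm in diameter, 20 mm high, on an 8 mm stem. Drawn back it stands at (50, 60, 40) mm from hooks_mid, fully home at (4, 60, 40) mm. The bolt is an 8 mm rod along x, its axis 25 mm below this point, its tip 34 mm ahead (-x). The guide's top is 23 mm below this point. Axes as hooks_mid.
- keeper (a point): Centre of the keeper, a 20 mm square steel frame 10 mm thick along x, on the tip of the left hook, with a 12 mm opening that the bolt's tip enters. At (-25, 60, 15) mm from hooks_mid, its top 25 mm above hooks_mid. Axes as hooks_mid.
- short_carrier_mid (a point): Bystander: a low board carrier without cross bar, foot 50 x 90 mm, 80 mm high; the point is 40 mm up.
- heatsink_mid (a point): Bystander: a finned aluminium heat sink 70 x 80 x 42 mm; its centre.
- meter_mid (a point): Bystander: a black hand-held meter lying flat, 150 x 75 x 34 mm (dial to 40 mm); its centre.
- driver_grip (a point): Bystander: a screwdriver lying flat, 190 mm long; its handle.
- spool_mid (a point): Bystander: a steel spool 56 mm in diameter, 40 mm high; its centre.
- mug_rim (a point): Bystander: a white mug 76 mm wide, 90 mm high; the centre of its mouth.
Things that resemble listed ones, but are neither listed nor needed, are in the scene too. What is shaped like the carrier but orange or purple is not meant.

How it is judged:
By the outcome, as a careful person would: the job done as asked, in the order asked, and still so for the second after the job is handed in, with the robot touching nothing.
It also fails if it takes over 58 s, if anything falls off the work surface, if the arm or the gripper's body presses on something with over 40 N, if the wrist force passes 120 N, or if a joint passes its speed limit or range.

### The arm

A 6-joint arm with a two-finger parallel gripper is mounted at the origin on the work surface. World frame = base frame: x ahead of the robot, y to its left, z up, the work surface at z = 0. Lengths are in mm, angles in rad, forces in N, time in s.
With the tool pointing down it reaches from about 150 to 775 mm from the base axis. Payload 6.1 kg.
Tool frame: the origin (TCP) lies on the mounting face of the last link; the fingertips stand 173 mm ahead of it and the grasp point (between the pads) lies 155 mm ahead of it; x points along the fingers, y is the direction in which the jaws open and shut, and the axes are right-handed (so a half turn about x gives the same grasp; the last joint's range is limited). The gripper opens to 85 mm and grips with 20 to 120 N. Pads are 22 mm wide; open, the fingers measure 114 mm over their backs; the gripper's body (76 mm by 85 mm) begins 54 mm behind the grasp point. The pads swing forward as they close: fully open they stand 13 mm farther back than shut.
Start: joints at [-1.262, 0.126, -0.04, 1.405, 0, 1.571], TCP at [159.549, -500.153, 404.695] pointing down, gripper open.
Joint ranges: [-2.72, 2.72], [-0.95, 1.95], [-1.27, 1.35], [-1.78, 2.02], [-1.46, 1.47], [-3.14, 3.14]. Speed limits (rad/s): [2.39, 2.39, 3.01, 3.14, 3.14, 3.14].

### API

Orientations are given as a rotation vector (axis times angle).
In Python, from workcell import monitor, viewer, workorder gives the robot as it stands.
- The arm moves only by the shell command python3 -m handwheel 'ROWS'. ROWS is text: rows parted by semicolons, each of 5 numbers parted by spaces: the closure, from -1 (fully open) to 1 (shut), so that 0 is half open, then the shift along the world's x, y, z in cm, then the turn about the world's z in degrees. In form: gripper dx dy dz turn; .... A call has 1 to 12 rows; each row is the pose to reach, as a shift and turn from the pose commanded when the call began; what a row does not reach only later rows make up. A row lasts 1/10 s, in which the tool goes at most 50 mm and 8.59 degrees, less where a joint would pass 70% of its speed; a pose out of reach is approached as far as the arm can. A call with a gripper value outside its range is refused whole. The fingers move at their own pace and stop on an object; the grip force is fixed at half the most. Time passes only in rows, so rows that repeat a pose let the fingers close. It gives the time, the measured TCP pose, the force and the opening at its end, in the units of the state.
- monitor.get_state(): the state, without advancing time (a new reading comes with each control period).
- viewer.read_camera(name): name is "side" or "top" or "wrist"; returns the picture (420x560x3 uint8, red, green, blue); there is no depth.
- viewer.get_calibration(name): a dict with "K" (3x3 intrinsics, pixels), "R" (3x3) and "t" (3): a world point X has camera coordinates R X + t. Camera axes: x right, y down, z forward; pixel columns grow to the right and rows downward; lengths in mm; the calibration is good to about 2 mm. A picture is of the moment at which its call begins: read the wrist's pose just before it. get_calibration takes no time and is no camera call; for the wrist camera it gives the pose at the moment of the call.
- workorder.sign_off(): hands the job in, once; it reports no verdict.
The state is a dict: "time_s": time; "q": joint angles; "qvel": joint speeds; "joint_torque": joint torques, N m; "position": TCP position; "tool_rot": TCP orientation; "wrist_force": force on the tool from outside, world axes, zero at the start; "moment": the same for the moment, N m; "gripper_width": finger opening in mm.
Only numpy, scipy, OpenCV 4.12 (cv2) and the standard library are available. Lean on these libraries where they do the work, as an engineer would, in place of code of your own. Each camera call takes 0.05 s, during which the arm holds its last target. There are 200 camera calls.

## Working session

There is one attempt and no reset: what is moved stays moved. The work goes in short steps, Python scripts to look and compute and a shell command to move; the robot and the scene stay as the last step left them, time stands still between calls to the robot, and variables do not carry over. Pictures are saved under pics/ and viewed, about 8 in all and at most 12, crops included, and the job is handed in when it is done.

```bash
ls; mkdir -p pics; cat > h.py <<'E'
import numpy as np, cv2
from workcell import monitor, viewer, workorder
def shot(n,f):
    c=viewer.get_calibration(n); im=viewer.read_camera(n); cv2.imwrite(f,im[:,:,::-1]); return im,c
def C(c): return np.array(c["K"],float),np.array(c["R"],float),np.array(c["t"],float)
def ray(c,p):
    K,R,t=C(c); d=R.T@np.linalg.solve(K,[p[0],p[1],1.]); return -R.T@t,d
def onz(c,p,z):
    o,d=ray(c,p); return o+d*(z-o[2])/d[2]
def tri(c1,p1,c2,p2):
    o1,d1=ray(c1,p1);o2,d2=ray(c2,p2)
    s=np.linalg.lstsq(np.c_[d1,-d2],o2-o1,rcond=None)[0]
    a,b=o1+s[0]*d1,o2+s[1]*d2; return (a+b)/2,np.linalg.norm(a-b)
def proj(c,X):
    K,R,t=C(c); v=K@(R@np.array(X,float)+t); return v[:2]/v[2]
E
python3 - <<'E'
from h import *
s=monitor.get_state();print(s)
a,c=shot("top","pics/t0.png");b,d=shot("side","pics/s0.png")
print(c,d)
np.save("pics/x.npy",0)
E
```

```text
pics
{'time_s': 0.0, 'q': array([-1.26196086e+00,  1.26354317e-01, -4.06359811e-02,  1.40542330e+00,
       -3.80377011e-05,  1.57078157e+00]), 'qvel': array([-0.00362648, -0.0002501 , -0.00013157,  0.00064248, -0.00154933,
        0.00035506]), 'joint_torque': array([-2.71493882e-04, -4.35908818e+01,  3.52927423e+01,  1.72168587e-02,
       -5.31930800e-05,  5.16428670e-06]), 'position': array([ 159.52263349, -500.01732891,  403.92893142]), 'tool_rot': array([ 2.05528415,  0.32163724, -2.05587978]), 'wrist_force': array([-0.19843067,  0.51418523,  0.14136473]), 'moment': array([ 0.00592283,  0.00612098, -0.00567274]), 'gripper_width': 85.4588293736204}
{'K': array([[392.91675527,   0.        , 287.80736338],
       [  0.        , 392.91675527, 204.41263508],
       [  0.        ,   0.        ,   1.        ]]), 'R': array([[ 0.00328139, -0.99999286,  0.00187648],
       [-0.98377819, -0.00356474, -0.17935373],
       [ 0.17935913, -0.00125751, -0.98378286]]), 't': array([  22.43261343,  524.59971085, 1139.82634023])} {'K': array([[513.97757515,   0.        , 275.87389407],
       [  0.        , 513.97757515, 211.32844883],
       [  0.        ,   0.        ,   1.        ]]), 'R': array([[ 0.84467833, -0.5352293 ,  0.00693638],
       [-0.36617607, -0.5872399 , -0.72184789],
       [ 0.39042746,  0.60718934, -0.69201698]]), 't': array([-433.63610189,  317.50883099, 1545.52334066])}
```

View pics/t0.png

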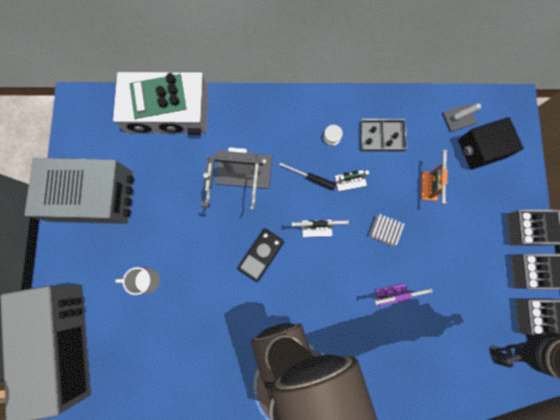

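View pics/s0.png

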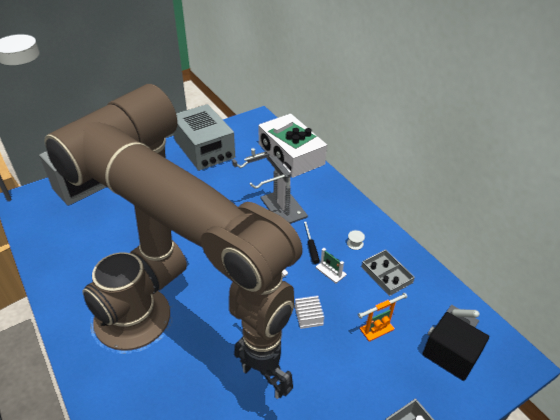

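Top view: the candidates for the carrier are white/steel at (318,224), orange at (435,183) and purple at (395,295). The short one, without a bar, is at (350,178). The white-footed one with a steel bar, ends at (288,224) and (348,223), fits. The stand is at (235,180), with hooks near x=207 and x=255. I'll confirm this in an enlarged crop.

```bash
python3 - <<'E'
from h import *
im=cv2.imread("pics/t0.png"); cr=im[130:260,180:380]; cv2.imwrite("pics/c0.png",cv2.resize(cr,None,fx=4,fy=4,interpolation=cv2.INTER_CUBIC))
c=viewer.get_calibration("top")
for p,z in [((288,224),120),((348,223),120),((318,224),120),((205,208),220),((252,205),220),((208,165),215),((258,160),215)]: print(p,onz(c,p,z).round())
from scipy.spatial.transform import Rotation as R
print(R.from_rotvec(monitor.get_state()["tool_rot"]).as_matrix().round(2))
w=viewer.get_calibration("wrist");Rw=np.array(w["R"]);print(w["K"],Rw.round(3),(-Rw.T@w["t"]).round())
E
```

```text
(288, 224) [455.  24. 120.]
(348, 223) [ 459. -145.  120.]
(318, 224) [456. -61. 120.]
(205, 208) [483. 237. 220.]
(252, 205) [491. 117. 220.]
(208, 165) [599. 235. 215.]
(258, 160) [613. 104. 215.]
[[-0.    0.3  -0.95]
 [ 0.   -0.95 -0.3 ]
 [-1.   -0.   -0.  ]]
[[344.88234097   0.         279.42164434]
 [  0.         344.88234097 208.92936768]
 [  0.           0.           1.        ]] [[ 0.304 -0.953 -0.001]
 [-0.9   -0.288  0.327]
 [-0.312 -0.099 -0.945]] [ 240. -475.  373.]
```

View pics/c0.png

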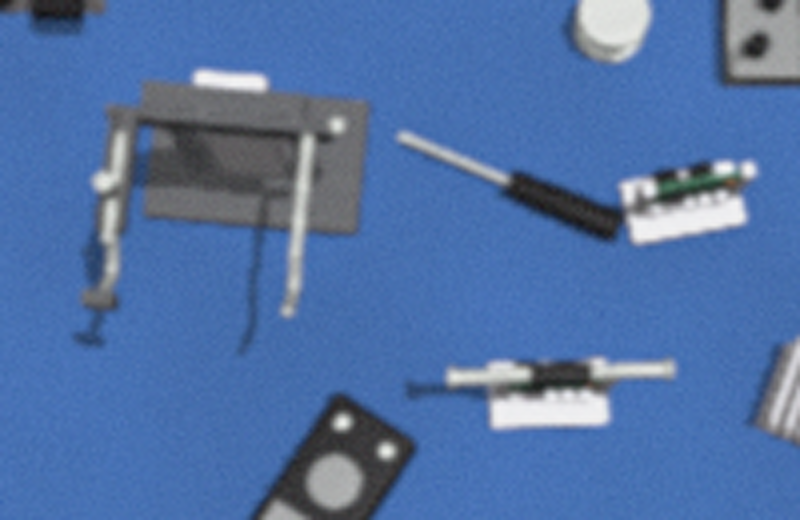

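The crop confirms it: a black sleeve on a steel bar at crop (560,375), over a white/green board and foot. On the stand, the knob is at crop (103,182), the keeper at (98,298) and the right hook tip at (288,310). I'll move above the carrier and look closer.

```bash
python3 -m handwheel '-1 29.6 44 0 74;-1 29.6 44 0 74;-1 29.6 44 0 74;-1 29.6 44 0 74;-1 29.6 44 0 74;-1 29.6 44 0 74;-1 29.6 44 0 74;-1 29.6 44 0 74;-1 29.6 44 0 74;-1 29.6 44 0 74;-1 29.6 44 0 74;-1 29.6 44 0 74' && python3 -m handwheel '-1 0 0 0 0;-1 0 0 0 0;-1 0 0 0 0;-1 0 0 0 0'
python3 - <<'E'
from h import *
from scipy.spatial.transform import Rotation as R
s=monitor.get_state();print(s["time_s"],s["position"],R.from_rotvec(s["tool_rot"]).as_matrix().round(3))
a,c=shot("wrist","pics/w1.png")
import pickle;pickle.dump(c,open("pics/w1.pkl","wb"))
print(proj(c,[457,-61,120]))
t=viewer.get_calibration("top")
f=lambda u,v:(180+u/4,130+v/4)
for n,p,z in [("L",f(447,379),120),("R",f(676,369),120),("sleeve",f(560,375),125),("knob",f(103,182),258),("keeper",f(98,298),230),("rtip",f(288,310),227)]: print(n,onz(t,p,z).round(1))
E
```

```text
time_s: 1.3
position: [457.1, -57.4, 403.9]
tool_rot: [1.184, 1.227, -1.184]
wrist_force: [0.1, -0.6, -0.5]
gripper_width: 85.5
time_s: 1.7
position: [455.1, -61.0, 404.8]
tool_rot: [1.189, 1.222, -1.189]
wrist_force: [-0.2, 0.8, 0.2]
gripper_width: 85.4
1.7 [455.10010939 -61.02642713 404.83999597] [[ 0.     1.     0.028]
 [-0.     0.028 -1.   ]
 [-1.     0.     0.   ]]
[281.68717442 203.8280678 ]
L [453.3  13.1 120. ]
R [ 460.9 -147.9  120. ]
sleeve [455.7 -65.9 125. ]
knob [559.1 230.7 258. ]
keeper [490.2 236.7 230. ]
rtip [483.4 115.9 227. ]
```

View pics/w1.png

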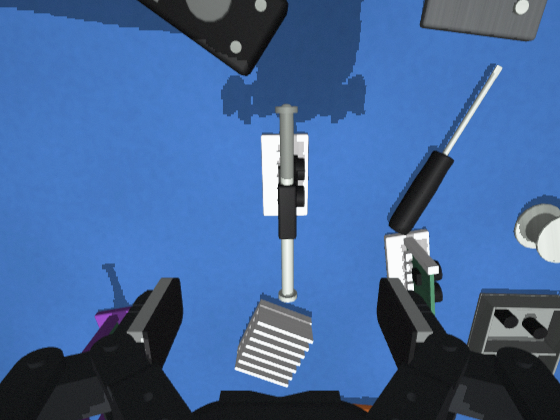

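The wrist view shows the bar end discs at (287,108) and (288,296), and the sleeve from row 184 to 238, centred at (287.5,211).

```bash
python3 - <<'E'
from h import *
import pickle
c=pickle.load(open("pics/w1.pkl","rb"))
for p in [(287,108),(288,296),(287.5,211)]: print(onz(c,p,120).round(1))
a,b=onz(c,(287,108),120),onz(c,(288,296),120); print((a+b)/2,a-b)
E
```

```text
[458.6  10.6 120. ]
[ 464.9 -143.9  120. ]
[461.7 -66.8 120. ]
[461.75541189 -66.64139231 120.        ] [-6.31790324e+00  1.54431983e+02  2.84217094e-14]
```

```bash
python3 -m handwheel '-1 0.66 -0.57 0 0.7;-1 0.66 -0.57 -4 0.7;-1 0.66 -0.57 -8 0.7;-1 0.66 -0.57 -11 0.7;-1 0.66 -0.57 -13 0.7;-1 0.66 -0.57 -13 0.7;0.3 0.66 -0.57 -13 0.7;1 0.66 -0.57 -13 0.7;1 0.66 -0.57 -13 0.7;1 0.66 -0.57 -13 0.7;1 0.66 -0.57 -13 0.7;1 0.66 -0.57 -13 0.7' && python3 -m handwheel '1 0 0 0 0;1 0 0 0 0;1 0 0 0 0;1 0 0 0 0;1 0 0 0 0'
```

```text
time_s: 2.95
position: [462.1, -65.9, 275.5]
tool_rot: [1.178, 1.228, -1.178]
wrist_force: [-2.2, -0.5, 5.7]
gripper_width: 12.6
time_s: 3.45
position: [462.1, -65.9, 275.4]
tool_rot: [1.178, 1.228, -1.178]
wrist_force: [-1.5, 0.8, 5.9]
gripper_width: 13.0
```

```bash
python3 -m handwheel '1 0 0 1 0;1 0 0 3 0;1 0 0 6 0;1 0 0 10 0;1 0 0 14 0;1 -1 3 18 0;1 -2 7 18 -3;1 -3 11 18 -6.7;1 -4 15 18 -6.7;1 -4.4 19 18 -6.7;1 -4.4 22 18 -6.7;1 -4.4 24 18 -6.7' && python3 -m handwheel '1 0 0 0 0;1 0 0 0 0;1 0 0 0 0;1 0 0 0 0;1 0 0 0 0;1 0 0 0 0'
python3 - <<'E'
from h import *
import pickle
a,c=shot("wrist","pics/w2.png");b,d=shot("side","pics/s2.png");e,f=shot("top","pics/t2.png")
pickle.dump((c,d,f),open("pics/w2.pkl","wb"))
cv2.imwrite("pics/ws2.png",np.hstack([cv2.resize(a[:,:,::-1],(400,300)),cv2.resize(b[60:270,140:420,::-1],(400,300))]))
E
```

```text
time_s: 4.65
position: [417.6, 176.1, 454.8]
tool_rot: [1.263, 1.174, -1.263]
wrist_force: [-1.0, 0.4, -3.8]
gripper_width: 12.7
time_s: 5.25
position: [418.2, 173.6, 454.8]
tool_rot: [1.265, 1.172, -1.265]
wrist_force: [0.8, 0.0, -3.1]
gripper_width: 12.8
```

View pics/w2.png

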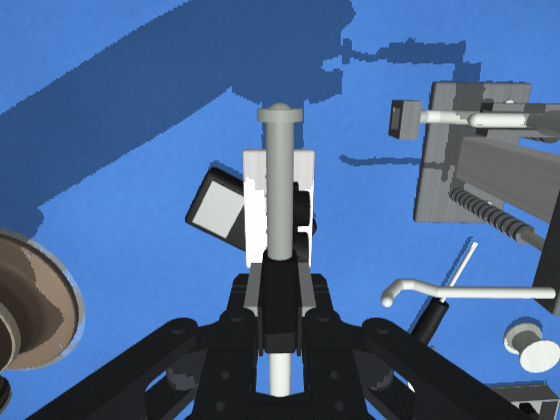

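The wrist view shows the keeper's top face at about (411,118), the right hook's tip at (387,299), and its rod running from (450,292) to (535,294). The held bar's end disc is at (280,114).

```bash
python3 - <<'E'
from h import *
import pickle
c,d,f=pickle.load(open("pics/w2.pkl","rb"))
kp=onz(c,(411,118),235); rt=onz(c,(387,299),225)
r1,r2=onz(c,(450,292),203),onz(c,(535,294),203)
l1,l2=onz(c,(425,116),235),onz(c,(402,118),235)
print(kp,rt,r1,r2,np.degrees(np.arctan2((r2-r1)[1],(r2-r1)[0])),l1,l2, "bar end",onz(c,(280,114),300))
for th in (-3,-4.4,-6):
    t=np.radians(th);R=np.array([[np.cos(t),-np.sin(t)],[np.sin(t),np.cos(t)]])
    print(th,kp[:2]-R@[-25,60],rt[:2]-R@[-19,-60],(kp-rt)[:2]@R)
E
python3 -c "
import cv2
a=cv2.imread('pics/w2.png')[70:320,360:560];b=cv2.imread('pics/s2.png')[120:245,200:330]
import numpy as np
cv2.imwrite('pics/c2.png',np.hstack([cv2.resize(a,(400,500),interpolation=2),cv2.resize(b,(400,385),interpolation=2)[:,:] if 0 else cv2.resize(b,(400,500),interpolation=2)]))"
```

```text
[493.4345285  237.72173445 235.        ] [486.76651746 119.05945439 225.        ] [540.05823842 106.28390687 203.        ] [603.21519561  99.73290015 203.        ] -5.921873988126949 [500.80299877 238.19529041 235.        ] [488.65662103 238.08477358 235.        ] bar end [424.22651918 249.31392746 300.        ]
-3 [515.26010949 176.49556346] [508.880636   177.98284331] [  0.44856886 118.84863426]
-4.4 [513.75770562 175.98059361] [510.31366144 177.42495799] [ -2.45529604 118.82411624]
-6 [512.02586809 175.43720915] [511.93414127 176.74472731] [ -5.77210281 118.70923262]
```

View pics/c2.png

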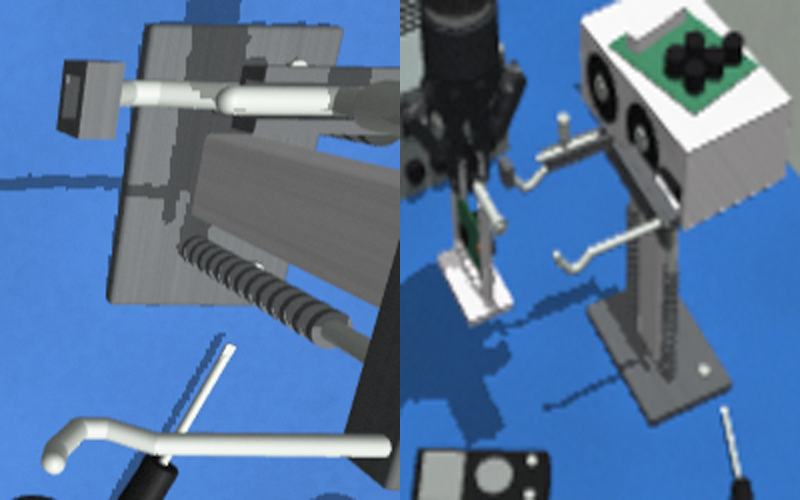

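Hooks_mid comes out at about (512,176) with yaw about −5.5° (rod −5.9°; keeper-to-tip spacing 118.8, against 120 expected). Next I pass over the hooks and descend to just above the seats.

```bash
python3 -m handwheel '1 1.5 0.1 -1 -1.1;1 3 0.2 -2 -1.1;1 5 0.3 -3 -1.1;1 7 0.35 -3 -1.1;1 8.5 0.35 -3 -1.1;1 9.4 0.35 -3 -1.1;1 9.4 0.35 -3 -1.1;1 9.4 0.35 -3 -1.1;1 9.4 0.35 -3 -1.1;1 9.4 0.35 -3 -1.1;1 9.4 0.35 -3 -1.1'
python3 - <<'E'
from h import *
import pickle
print(monitor.get_state()["position"])
a,c=shot("wrist","pics/w3.png");b,d=shot("side","pics/s3.png");e,f=shot("top","pics/t3.png")
pickle.dump((c,d,f),open("pics/w3.pkl","wb"))
print(onz(f,(207,132),150))
cv2.imwrite("pics/c3.png",np.hstack([cv2.resize(a[:,:,::-1],(480,360)),cv2.resize(b[120:240,220:320,::-1],(300,360),interpolation=2)]))
E
```

```text
time_s: 6.5
position: [511.7, 177.7, 425.0]
tool_rot: [1.279, 1.163, -1.278]
wrist_force: [-0.0, 1.2, -3.1]
gripper_width: 12.7
[511.7004579  177.65731046 425.04265941]
[714.81939397 255.43126069 150.        ]
```

View pics/c3.png

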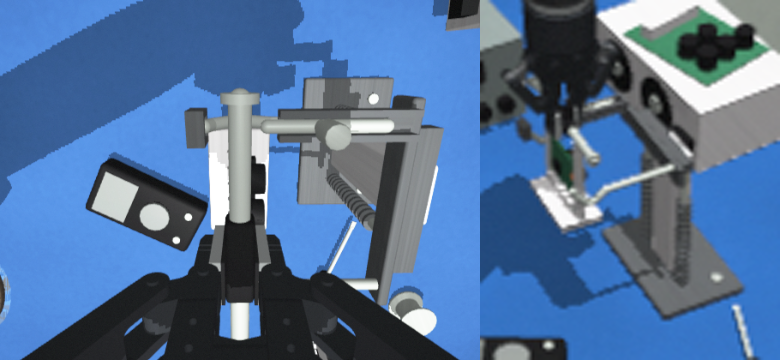

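The crop shows the bar over the mouth, between the keeper at crop (196,127) and the knob at (341,134). The end disc lies outside the left hook.

```bash
python3 - <<'E'
from h import *
import pickle
c,d,f=pickle.load(open("pics/w3.pkl","rb")); k=7/6
kp=onz(c,(196*k,127*k),235);kn=onz(c,(341*k,134*k),260); rod=onz(c,(280*k,127*k),225); b=onz(c,(237*k,97*k),269.5)
t=np.radians(-5.5);R=np.array([[np.cos(t),-np.sin(t)],[np.sin(t),np.cos(t)]])
print(kp,kn,rod,b); print("mid",kp[:2]-R@[-25,60],kn[:2]-R@[50,60],"barC",b[:2]-R@[0,77], (kn-kp)[:2]@R)
E
```

```text
[494.03531339 238.03222936 235.        ] [563.64107957 232.30848395 260.        ] [540.27646282 232.06591611 225.        ] [517.94577234 253.62599797 269.5       ]
mid [513.16947319 175.91231365] [508.1205245  177.37699967] barC [510.5656494 176.9804907] [69.83391173  0.97402261]
```

Consistent: the bolt starts about 5 mm out of drawn back. I lower it in steps.

```bash
python3 -m handwheel '1 0.15 -0.05 -2 0;1 0.15 -0.05 -4 0;1 0.15 -0.05 -5.4 0;1 0.15 -0.05 -5.4 0;1 0.15 -0.05 -5.4 0;1 0.15 -0.05 -5.4 0' && for i in 1; do python3 -m handwheel '1 0 0 -0.5 0;1 0 0 -1 0;1 0 0 -1 0;1 0 0 -1 0'; done; python3 -m handwheel '1 0 0 -0.25 0;1 0 0 -0.5 0;1 0 0 -0.5 0;1 0 0 -0.5 0'
```

```text
time_s: 7.25
position: [513.9, 177.2, 371.8]
tool_rot: [1.28, 1.162, -1.277]
wrist_force: [0.1, 0.9, -2.6]
gripper_width: 12.9
time_s: 7.65
position: [513.8, 177.2, 361.0]
tool_rot: [1.279, 1.163, -1.278]
wrist_force: [1.7, 0.1, -0.6]
gripper_width: 12.8
time_s: 8.05
position: [513.8, 177.2, 355.9]
tool_rot: [1.279, 1.163, -1.278]
wrist_force: [0.5, 0.2, 0.3]
gripper_width: 12.9
```

```bash
python3 -m handwheel '1 0 0 -0.2 0;1 0 0 -0.4 0;1 0 0 -0.6 0;1 0 0 -0.8 0;1 0 0 -0.8 0;1 0 0 -0.8 0;1 0 0 -0.8 0'
python3 - <<'E'
from h import *
F=[]
for i in range(8):
    im=viewer.read_camera("side" if i<7 else "wrist"); s=monitor.get_state(); F.append(s["wrist_force"])
print(np.mean(F,0),np.std(F,0),s["position"],s["moment"]); cv2.imwrite("pics/w4.png",im[:,:,::-1])
shot("side","pics/s4.png")
E
python3 - <<'E'
import cv2,numpy as np
a=cv2.imread('pics/w4.png');b=cv2.imread('pics/s4.png')
cv2.imwrite('pics/c4.png',np.hstack([cv2.resize(a,(480,360)),cv2.resize(b[120:240,220:320],(300,360),interpolation=2)]))
E
```

```text
time_s: 8.75
position: [513.8, 177.2, 347.9]
tool_rot: [1.279, 1.163, -1.278]
wrist_force: [2.3, 1.5, 4.3]
gripper_width: 12.9
[2.27934731 1.2887607  3.67868364] [0.50350439 0.26046008 0.4929433 ] [513.76419595 177.18954134 347.75736639] [ 0.25951196 -0.58321432 -0.01542721]
```

View pics/c4.png

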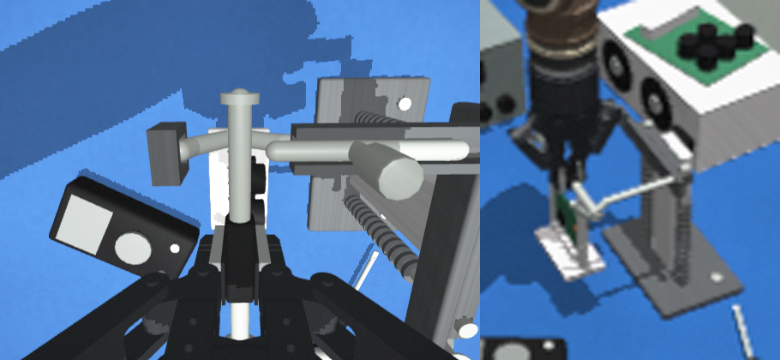

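Wrist mean Fz is +3.7 N, i.e. about 10.5 mm past the weight sink. The left end sits in its hook and the right end at its hook too. I ease up to equilibrium, release and rise.

```bash
python3 -m handwheel '1 0 0 0.3 0;1 0 0 0.6 0;1 0 0 0.9 0;1 0 0 1.05 0;1 0 0 1.05 0;1 0 0 1.05 0;0.6 0 0 1.05 0;0.2 0 0 1.05 0;-0.2 0 0 1.05 0;-0.2 0 0 1.05 0;-0.2 0 0 1.05 0;-0.2 0 0 1.05 0' && python3 -m handwheel '-0.2 0 0 0 0;-0.2 0 0 0 0;-0.2 0 0 1.5 0;-0.2 0 0 3 0;-0.2 0 0 6 0;-0.2 0 0 10 0;-0.2 0 0 10 0;-0.2 0 0 10 0'
python3 - <<'E'
from h import *
import pickle
s=monitor.get_state();print(s["time_s"],s["position"])
a,c=shot("wrist","pics/w5.png");b,d=shot("side","pics/s5.png")
pickle.dump((c,d),open("pics/w5.pkl","wb"))
cv2.imwrite("pics/c5.png",np.hstack([cv2.resize(a[:,:,::-1],(480,360)),cv2.resize(b[120:240,220:320,::-1],(300,360),interpolation=2)]))
E
```

```text
time_s: 10.4
position: [513.6, 177.1, 358.2]
tool_rot: [1.278, 1.163, -1.278]
wrist_force: [-0.5, 0.6, -0.3]
gripper_width: 51.3
time_s: 11.2
position: [513.8, 177.2, 459.1]
tool_rot: [1.28, 1.162, -1.276]
wrist_force: [-1.0, -0.2, -0.9]
gripper_width: 51.1
11.2 [513.84674275 177.19672249 459.09509417]
```

View pics/c5.png

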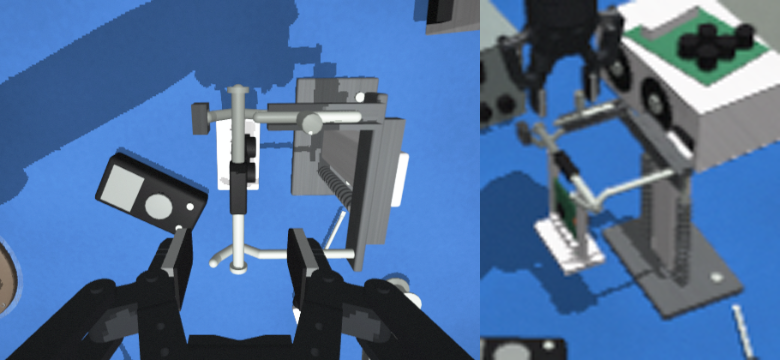

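It hangs on both hooks: the bar crosses the left hook at crop (237,112) and the right at (238,258), with discs outside. The knob is at crop (313,123). Next I measure the knob and plan the push.

```bash
python3 - <<'E'
from h import *
import pickle
c,d=pickle.load(open("pics/w5.pkl","rb")); k=7/6
kp=onz(c,(200*k,118*k),228);kn=onz(c,(313*k,123*k),253)
t=np.radians(-5.5);R=np.array([[np.cos(t),-np.sin(t)],[np.sin(t),np.cos(t)]])
mid=kp[:2]-R@[-25,60]
print(kp,kn,"mid",mid,(kn[:2]-kp[:2])@R)
m=np.array([512.5,176.3])
for x in (78,26): print(x, m+R@[x,60], (m+R@[x,60]-monitor.get_state()["position"][:2])/10)
print(R@[-1,0])
E
```

```text
[493.5403639  237.40818879 228.        ] [563.04088053 231.17245741 253.        ] mid [512.67452371 175.28827308] [69.77821841  0.454306  ]
78 [595.89164862 228.54780321] [8.22742688 5.14191742]
26 [544.13104631 233.53178234] [3.05136665 5.64031534]
[-0.9953962   0.09584575]
```

```bash
python3 -m handwheel '1 3 2 0 0;1 6 4 0 0;1 8.2 5.15 0 0;1 8.2 5.15 0 0;1 8.2 5.15 0 0;1 8.2 5.15 0 0;1 8.2 5.15 -2 0;1 8.2 5.15 -4 0;1 8.2 5.15 -5.2 0;1 8.2 5.15 -5.2 0;1 8.2 5.15 -5.2 0'
python3 - <<'E'
from h import *
import pickle
s=monitor.get_state();print(s["position"],s["wrist_force"])
a,c=shot("wrist","pics/w6.png");b,d=shot("side","pics/s6.png")
cv2.imwrite("pics/c6.png",np.hstack([cv2.resize(a[:,:,::-1],(480,360)),cv2.resize(b[120:240,220:320,::-1],(300,360),interpolation=2)]))
E
```

```text
time_s: 12.4
position: [595.2, 228.4, 407.0]
tool_rot: [1.279, 1.163, -1.278]
wrist_force: [0.3, -0.8, 0.3]
gripper_width: -0.2
[595.23096521 228.37778241 406.99566599] [ 0.3121149  -0.7766764   0.32513721]
```

View pics/c6.png

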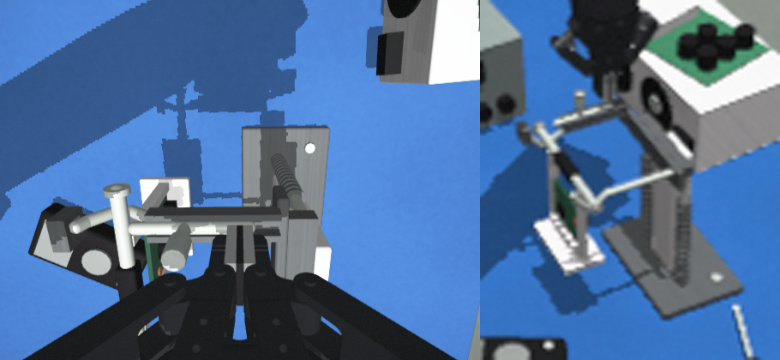

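The closed fingertips (crop about (240,245)) are behind the knob (173,258) and level with it. I push along the bolt.

```bash
python3 -m handwheel '1 -0.7 0.07 0 0;1 -1.4 0.13 0 0;1 -2.1 0.2 0 0;1 -2.8 0.27 0 0;1 -3.4 0.33 0 0;1 -4 0.38 0 0;1 -4 0.38 0 0;1 -4 0.38 0 0' && python3 -m handwheel '1 -0.3 0.03 0 0;1 -0.6 0.06 0 0;1 -0.6 0.06 0 0;1 -0.6 0.06 0 0'
python3 - <<'E'
from h import *
a,c=shot("wrist","pics/w7.png");b,d=shot("side","pics/s7.png")
cv2.imwrite("pics/c7.png",np.hstack([cv2.resize(a[:,:,::-1],(480,360)),cv2.resize(b[120:240,220:320,::-1],(300,360),interpolation=2)]))
E
```

```text
time_s: 13.3
position: [555.3, 232.6, 406.2]
tool_rot: [1.278, 1.164, -1.278]
wrist_force: [0.2, -0.5, -0.1]
gripper_width: -0.3
time_s: 13.7
position: [549.5, 233.1, 406.2]
tool_rot: [1.278, 1.163, -1.279]
wrist_force: [0.2, -0.6, 0.5]
gripper_width: 0.0
```

View pics/c7.png

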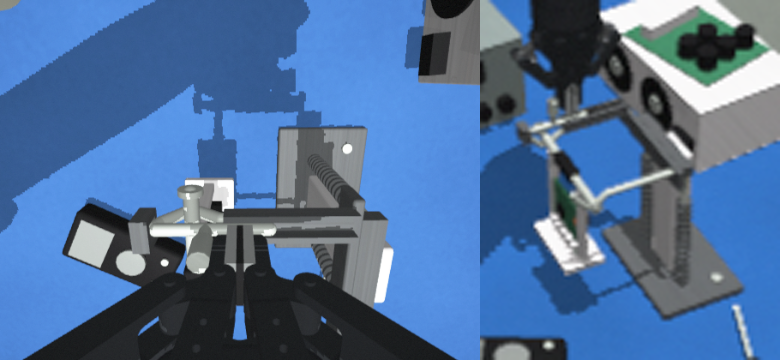

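```bash
python3 -m handwheel '1 -0.3 0.03 0 0;1 -0.4 0.04 0 0;1 -0.4 0.04 0 0' ; python3 -m handwheel '1 -0.2 0.02 0 0;1 -0.2 0.02 0 0;1 -0.2 0.02 0 0'; python3 -m handwheel '1 -0.2 0.02 0 0;1 -0.2 0.02 0 0;1 -0.2 0.02 0 0'
```

```text
time_s: 14.1
position: [545.5, 233.4, 406.3]
tool_rot: [1.278, 1.163, -1.278]
wrist_force: [0.4, -0.9, 0.0]
gripper_width: -0.1
time_s: 14.4
position: [543.5, 233.6, 406.2]
tool_rot: [1.278, 1.163, -1.279]
wrist_force: [-0.5, -0.8, 0.1]
gripper_width: -0.1
time_s: 14.7
position: [541.8, 233.8, 406.3]
tool_rot: [1.279, 1.163, -1.278]
wrist_force: [2.1, -1.4, 0.1]
gripper_width: 0.2
```

```bash
python3 -m handwheel '1 -0.2 0.02 0 0;1 -0.2 0.02 0 0;1 -0.2 0.02 0 0' ; python3 -m handwheel '1 -0.2 0.02 0 0;1 -0.2 0.02 0 0;1 -0.2 0.02 0 0'
```

```text
time_s: 15.0
position: [540.9, 233.9, 406.8]
tool_rot: [1.281, 1.159, -1.276]
wrist_force: [9.6, -1.2, -0.6]
gripper_width: 0.0
time_s: 15.3
position: [540.0, 234.0, 407.3]
tool_rot: [1.283, 1.156, -1.273]
wrist_force: [15.3, -2.0, -0.2]
gripper_width: -0.3
```

The stop is reached: force climbs to 15 N with little motion. I back off, rise and check.

```bash
python3 -m handwheel '1 0.5 -0.05 0 0;1 1.5 -0.15 0 0;1 3 -0.3 0 0;1 3 -0.3 3 0;1 3 -0.3 6 0;1 1 -4 10 0;1 -3 -7 12 0;1 -3 -7 12 0;1 -3 -7 12 0'
python3 - <<'E'
from h import *
import pickle
s=monitor.get_state();print(s["position"])
a,c=shot("wrist","pics/w8.png");b,d=shot("side","pics/s8.png")
pickle.dump((c,d),open("pics/w8.pkl","wb"))
cv2.imwrite("pics/c8.png",np.hstack([cv2.resize(a[:,:,::-1],(480,360)),cv2.resize(b[120:240,220:320,::-1],(300,360),interpolation=2)]))
E
```

```text
time_s: 16.2
position: [506.6, 163.4, 528.0]
tool_rot: [1.281, 1.162, -1.277]
wrist_force: [0.1, -0.1, -0.1]
gripper_width: 0.2
[506.63287812 163.40351443 528.01875609]
```

View pics/c8.png

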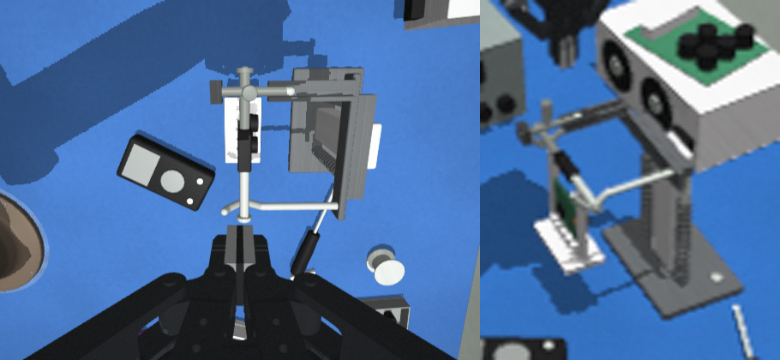

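```bash
python3 - <<'E'
from h import *
import pickle
c,d=pickle.load(open("pics/w8.pkl","rb")); k=7/6
kp=onz(c,(215.5*k,92*k),228);kn=onz(c,(249.5*k,93*k),253)
t=np.radians(-5.5);R=np.array([[np.cos(t),-np.sin(t)],[np.sin(t),np.cos(t)]])
print(kp,kn,(kn[:2]-kp[:2])@R)
print(monitor.get_state()["qvel"].round(4)); workorder.sign_off()
E
```

```text
[493.36262416 236.73227164 228.        ] [522.15997605 234.37585302 253.        ] [28.89062731  0.41453373]
[ 0.0091  0.0252 -0.0079 -0.004   0.0008  0.0002]
the job is handed in; nothing more can be done
```

The carrier hangs by its cross bar on both sprung hooks, the bolt is fully home in its keeper, and the job is handed in, with the last move ending at 16.2 s of the 58 s allowed. I took the white-footed carrier with the steel bar and black sleeve, not the orange or purple ones.

- **Pull test:** before letting go I pulled it down about 10 mm past where its weight alone held it. The wrist read +3.7 N on average, which at 350 N/m is about 10.5 mm. I did not read the yoke's position directly; total sink by height was about 17 mm, well under 30 mm.
- **Hanging:** after release, the wrist and side views show both bar ends in their hooks, with the end discs outside. The wrist force at release was near zero.
- **Bolt:** I pushed the knob with closed fingers until the force rose to 15 N with almost no further motion. The final picture puts the knob 28.9 mm from the keeper, against 29 mm for fully home.
- **Bystanders:** I moved nothing else on purpose. The ones visible in the last pictures looked undisturbed, but I did not check all of them. The arm ended well clear, touching nothing.

No check failed. The picture estimates of the point midway between the hooks differed by 2 to 5 mm, within the play.

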